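# Fit the two filter tubes to the pantry water filter

### The arm

A 6-joint arm with a two-finger parallel gripper is mounted at the origin on a cart in front of the work surface, level with it; the furniture and walls round the work are solid. World frame = base frame: x ahead of the robot, y to its left, z up, the work surface at z = 0. Lengths are in m, angles in rad, forces in N, time in s.
With the tool pointing down it reaches from about 0.35 to 0.85 m from the base axis. Payload 8.1 kg.
Tool frame: the origin (TCP) lies at the centre of the arm's flange, where the gripper is bolted on; the fingertips stand 186 mm ahead of it and the grasp point (between the pads) lies 167 mm ahead of it; z points along the fingers, y is the line along which they close (so a half turn about z gives the same grasp; the last joint's range is limited). The gripper opens to 93 mm and grips with 3 to 60 N. Pads are 15 mm wide; open, the fingers measure 128 mm over their backs; the gripper's body (75 mm by 188 mm) begins 65 mm behind the grasp point.
Start: joints at [1.173, 0.13, 1.488, -0, 1.523, -0.085], TCP at [0.185, 0.571, 0.405] pointing down, gripper open.
Joint ranges: [-2.96, 2.96], [-0.89, 2.26], [0.02, 2.5], [-1.34, 4.48], [0, 2.73], [-2.66, 2.66]. Speed limits (rad/s): [2.39, 2.39, 2.79, 3.14, 3.14, 3.14].

### API

Orientations are given as a rotation vector (axis times angle).
In Python, from plant import read_state, read_camera, camera_params, robot gives the robot as it stands.
- The arm moves only by the tool carry_out, never from a script. Its argument "targets" is a list of rows, each an object of numbers: "hand": the opening in per cent of the stroke, from 0 (shut) to 100 (fully open); "x", "y", "z": the shift along the tool's x, y, z in m; "ax", "ay", "az": the turn, a rotation vector about the tool's x, y, z in rad. In form: [{"hand": .., "x": .., "y": .., "z": .., "ax": .., "ay": .., "az": ..}, ...]. A call has 1 to 8 rows; each row is the pose to reach, as a shift and turn from the pose commanded when the call began, along the tool's axes at that moment; what a row does not reach only later rows make up. A row lasts 1/8 s, in which the tool goes at most 62.5 mm and 10.7 degrees, less where a joint would pass 70% of its speed; a pose out of reach is approached as far as the arm can. A call with a gripper value outside its range is refused whole. The fingers move at their own pace and stop on an object; "newtons" is the grip in N (left out, the last holds). Time passes only in rows, so rows that repeat a pose let the fingers close. It gives the time, the measured TCP pose, the force, the opening and the grip force at its end, in the units of the state.
- read_state(): the state, without advancing time (a new reading comes with each control period).
- read_camera(name): name is "scene" or "top" or "wrist"; returns (picture, depth): 420x560x3 uint8, blue, green, red; 420x560 float32, m along the optical axis (not along the pixel's ray), 0 where there is no reading.
- camera_params(name): a dict with "fx", "fy", "cx", "cy" (pixels), "position" and "rotation" of the camera in the world. Camera axes: x right, y up, looking along -z (the intrinsics and any distortion apply to the point x, -y, -z); pixel columns grow to the right and rows downward; lengths in m; the calibration is good to about 2 mm. A picture is of the moment at which its call begins: read the wrist's pose just before it. camera_params takes no time and is no camera call; for the wrist camera it gives the pose at the moment of the call.
- robot.close_job(): hands the job in; it is judged then, once.
The state is a dict: "t": time; "q": joint angles; "dq": joint speeds; "joint_torque": joint torques, N m; "tool_pos": TCP position; "orientation": TCP orientation; "force": force on the tool from outside, world axes, zero at the start; "wrist_torque": the same for the moment, N m; "opening": finger opening in m; "gripper_force": force on a finger pad.
Only numpy, scipy, OpenCV 4.12 (cv2) and the standard library are available. Lean on these libraries where they do the work, as an engineer would, in place of code of your own. Each camera call takes 0.05 s, during which the arm holds its last target. There are 200 camera calls.

### The job

Fit the water filter: push the tube with the red cap into the port with the red collar and the tube with the blue cap into the port with the blue collar, each straight down past its seal until it bottoms fully home, and let go. The spare yellow tube, the pepper mill, the tonic bottle and the spice jar stay standing where they are.

Things in the scene. Friction and masses are not known exactly. Their poses are not given: they have to be found in the camera images.
- red_tube_center (a point): centre (70 mm above the foot) of the upright filter tube with the red cap: rigid, white, 140 mm long, 30 mm diameter; topmost 35 mm is a ribbed red cap, 34 mm diameter, to hold it by; red band round the middle; last 5 mm of the foot taper to 24 mm. About 0.12 kg, varies. z axis: along the tube, up to the cap.
- blue_tube_center (a point): centre (70 mm above the foot) of the upright filter tube with the blue cap: rigid, white, 140 mm long, 30 mm diameter; topmost 35 mm is a ribbed blue cap, 34 mm diameter, to hold it by; blue band round the middle; last 5 mm of the foot taper to 24 mm. About 0.12 kg, varies. z axis: along the tube, up to the cap.
- yellow_tube_center (a point): centre (70 mm above the foot) of the upright filter tube with the yellow cap: rigid, white, 140 mm long, 30 mm diameter; topmost 35 mm is a ribbed yellow cap, 34 mm diameter, to hold it by; yellow band round the middle; last 5 mm of the foot taper to 24 mm. About 0.12 kg, varies. z axis: along the tube, up to the cap. A spare with no port: stays put.
- port_red_mouth (a point): mouth centre of the red-collared push-fit port, 82 mm above the worktop; z: up out of the bore. White upright cylinder, 48 mm outside; bore 31.5 mm (33.6 in the top 6). Seal of sprung beads felt 17 mm down; a tube just let go rests on it at about 21; it takes 10 to 16 N to pass, then 5 to 12 on down. Solid floor 45 mm below the mouth; fully home, the tube's centre is 25 mm above the mouth. The seal then holds it.
- port_blue_mouth (a point): mouth centre of the blue-collared push-fit port, 82 mm above the worktop; z: up out of the bore. White upright cylinder, 48 mm outside; bore 31.5 mm (33.6 in the top 6). Seal of sprung beads felt 17 mm down; a tube just let go rests on it at about 21; it takes 10 to 16 N to pass, then 5 to 12 on down. Solid floor 45 mm below the mouth; fully home, the tube's centre is 25 mm above the mouth. The seal then holds it.
- manifold: the white manifold bar, fixed to the worktop, 70 x 190 x 22 mm; origin: centre of its underside; y axis: along the bar. The two ports stand on it 50 mm either side of its centre along y (which one is which varies); pipe stubs of 24 mm at its ends.
- mill_center (a point): centre (86 mm up) of the dark brown turned wooden pepper mill, 55 mm in diameter, 173 mm tall, standing loose; leave it standing where it is.
- bottle_center (a point): centre (95 mm up) of the tall small clear-glass tonic bottle with a grey cap, 47 mm in diameter, 190 mm tall, standing loose; leave it standing where it is.
- spice_center (a point): centre (52 mm up) of the small spice jar with a black cap, 41 mm in diameter, 105 mm tall, standing loose; leave it standing where it is.
Not all that is in view belongs to the job. What is shaped like the part that bears blue_tube_center but green or turquoise is not meant. What is shaped like the part that bears yellow_tube_center but turquoise is not meant.

How it is judged:
By the outcome, as a careful person would: the job done as asked, in the order asked, and still so for the second after the job is handed in, with the robot touching nothing.
It also fails if it takes over 58 s, if anything falls off the work surface, if the arm or the gripper's body presses on something with over 40 N, if the wrist force passes 120 N, or if a joint passes its speed limit or range.

## Working session

There is one attempt and no reset: what is moved stays moved. The work goes in short steps, Python scripts to look and compute and a tool call to move; the robot and the scene stay as the last step left them, time stands still between calls to the robot, and variables do not carry over. Pictures are saved under pics/ and viewed, at most 10 in all, crops included, and the job is handed in when it is done.

Besides the shell and the picture viewer there is one more tool, called after "Request:" as name(argument=value, ...) on one line, values as JSON. carry_out: Moves the arm, as the interface text tells. Its arguments: {"type":"object","properties":{"targets":{"type":"array","items":{"type":"object","properties":{"hand":{"type":"number"},"x":{"type":"number"},"y":{"type":"number"},"z":{"type":"number"},"ax":{"type":"number"},"ay":{"type":"number"},"az":{"type":"number"}}}},"newtons":{"type":"number"}},"required":["targets"]}

```bash
mkdir -p pics; ls; python3 - <<'E'
from plant import *
import cv2,numpy as np
s=read_state();print(s)
for n in("scene","top"):
    p,d=read_camera(n);cv2.imwrite(f"pics/{n}0.png",p);np.save(f"{n}0.npy",d);c=camera_params(n);print(n,c)
E
```

```text
pics
{'t': 0.0, 'q': array([ 1.17261732e+00,  1.31143056e-01,  1.48928162e+00, -1.49682949e-05,
        1.52298954e+00, -8.54107986e-02]), 'dq': array([-6.16719116e-04, -1.98004867e-03, -3.00872293e-04,  4.65422318e-05,
       -7.89614515e-04, -7.46035730e-05]), 'joint_torque': array([-1.63542576e-03, -5.59873080e+01, -4.91739357e+01,  7.64807174e-02,
        3.60777404e-02, -1.91782460e-04]), 'tool_pos': array([0.18451421, 0.57068213, 0.40369667]), 'orientation': array([-4.89228092e-01, -3.10283796e+00,  2.78331738e-03]), 'force': array([ 0.16520113, -0.27213621, -0.20161238]), 'wrist_torque': array([ 0.00440791, -0.00016161, -0.02890444]), 'gripper_force': 0.0, 'opening': 0.09287218201192494}
scene {'fx': 461.1092508049024, 'fy': 461.1092508049024, 'cx': 294.1800476206872, 'cy': 216.4057023056154, 'position': array([-0.16168375,  1.00129049,  0.60755257]), 'rotation': array([ 0.4444581 , -1.39253516, -2.14559826])}
top {'fx': 434.6696083357152, 'fy': 434.6696083357152, 'cx': 281.51571981516327, 'cy': 212.26509468261418, 'position': array([0.30944787, 0.10234072, 1.03869515]), 'rotation': array([ 0.15827613, -0.16728079, -1.65006945])}
```

View pics/scene0.png

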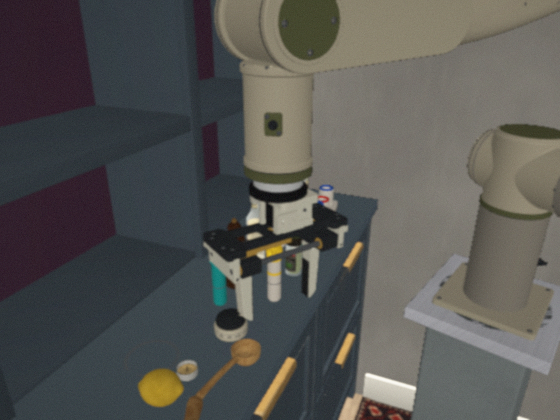

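View pics/top0.png

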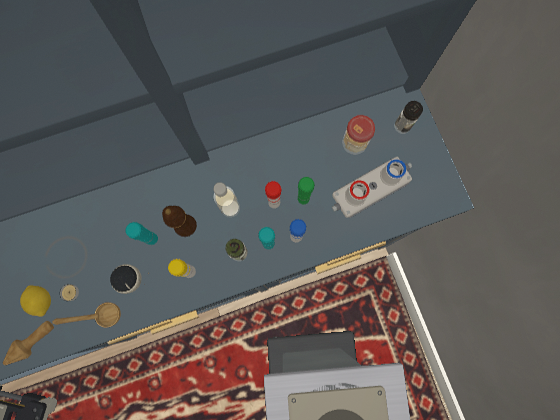

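The scene view is partly blocked by the arm. The top view shows the red cap at (273,189), blue cap (298,228), green tube (306,186), turquoise (267,237), spice jar (235,248), red port (359,190), blue port (396,169) and a shelf at the back.

```bash
cat > h.py <<'E'
from plant import *
import cv2,numpy as np
from scipy.spatial.transform import Rotation as R
def ray(c,u,v):
    d=np.array([(u-c['cx'])/c['fx'],-(v-c['cy'])/c['fy'],-1.0])
    return R.from_rotvec(c['rotation']).apply(d)
def onz(c,u,v,z):
    d=ray(c,u,v);p=c['position'];return p+d*(z-p[2])/d[2]
def atd(c,u,v,d): return c['position']+ray(c,u,v)*d
def mask(p,col):
    h=cv2.cvtColor(p,cv2.COLOR_BGR2HSV);H,S,V=cv2.split(h)
    lo,hi={'red':(172,8),'blue':(102,125),'yellow':(22,32),'green':(50,75),'turq':(83,96)}[col]
    m=((H>=lo)|(H<=hi)) if lo>hi else ((H>=lo)&(H<=hi))
    return (m&(S>130)&(V>70)).astype(np.uint8)
def blobs(m,amin=25):
    n,l,st,ce=cv2.connectedComponentsWithStats(m)
    return [(st[i],ce[i],l==i) for i in range(1,n) if st[i][4]>=amin]
def proj(c,P):
    q=R.from_rotvec(c['rotation']).inv().apply(np.asarray(P)-c['position'])
    return c['cx']+c['fx']*q[0]/-q[2], c['cy']-c['fy']*q[1]/-q[2]
E
python3 - <<'E'
from h import *
p=cv2.imread('pics/top0.png');d=np.load('top0.npy');c=camera_params('top')
for col in('red','blue','yellow','green','turq'):
    for st,ce,l in blobs(mask(p,col)):
        if ce[1]>285: continue
        dd=d[l];dd=dd[dd>0]
        vs,us=np.nonzero(l)
        # top face points: highest
        P=np.array([atd(c,u,v,d[v,u]) for u,v in zip(us,vs) if d[v,u]>0])
        t=P[P[:,2]>P[:,2].max()-.008] if len(P) else P
        print(col,st,ce.round(1),'zmax',P[:,2].max().round(3),'topmean',t.mean(0).round(3), 'mid',((t.max(0)+t.min(0))/2).round(3))
for nm,u,v in[('bottle',221,188),('mill',174,213),('spice',235,245),('shelf',250,120),('shelf',340,80),('shelf',210,50),('post',150,50),('shelf',60,60),('shelf',60,170),('lower',300,140),('jar',360,128),('pepper',412,108),('edge',205,160),('s',100,150),('s',60,200),('floor',330,260)]:
    print(nm,u,v,atd(c,u,v,d[v,u]).round(3))
E
```

```text
red [347 115  28  27 351] [360.8 126.7] zmax 0.105 topmean [ 0.691 -0.111  0.099] mid [ 0.687 -0.11   0.101]
red [265 181  16  18 234] [272.7 189.6] zmax 0.143 topmean [0.55  0.104 0.139] mid [0.551 0.104 0.14 ]
red [350 181  19  18 114] [358.9 189.6] zmax 0.086 topmean [ 0.546 -0.092  0.081] mid [ 0.545 -0.092  0.082]
red [377 271   5   8  26] [379.3 274.2] zmax -0.899 topmean [ 0.396 -0.333 -0.903] mid [ 0.395 -0.332 -0.903]
red [357 277   8   8  44] [360.2 280.4] zmax -0.893 topmean [ 0.377 -0.251 -0.899] mid [ 0.376 -0.248 -0.897]
blue [387 160  19  18 103] [396.2 168.2] zmax 0.085 topmean [ 0.588 -0.182  0.081] mid [ 0.588 -0.183  0.081]
blue [290 219  16  18 225] [297.6 227.4] zmax 0.144 topmean [0.462 0.058 0.139] mid [0.463 0.058 0.14 ]
yellow [168 259  19  17 262] [177.2 267.2] zmax 0.144 topmean [0.4   0.316 0.14 ] mid [0.4   0.317 0.14 ]
green [298 177  16  27 323] [304.9 189.1] zmax 0.144 topmean [0.553 0.032 0.14 ] mid [0.554 0.031 0.14 ]
turq [126 222  32  23 429] [140.3 233.1] zmax 0.145 topmean [0.485 0.403 0.14 ] mid [0.486 0.403 0.141]
turq [259 227  16  22 276] [266.8 237.1] zmax 0.144 topmean [0.451 0.125 0.14 ] mid [0.452 0.126 0.141]
bottle 221 188 [0.546 0.207 0.189]
mill 174 213 [0.509 0.311 0.16 ]
spice 235 245 [0.44  0.195 0.103]
shelf 250 120 [0.767 0.146 0.01 ]
shelf 340 80 [ 0.854 -0.092  0.015]
shelf 210 50 [0.735 0.189 0.378]
post 150 50 [0.672 0.259 0.487]
shelf 60 60 [0.739 0.441 0.377]
shelf 60 170 [0.675 0.622 0.014]
lower 300 140 [0.706 0.025 0.003]
jar 360 128 [ 0.684 -0.107  0.103]
pepper 412 108 [ 0.72  -0.231  0.109]
edge 205 160 [0.671 0.265 0.01 ]
s 100 150 [0.717 0.523 0.016]
s 60 200 [0.599 0.622 0.01 ]
floor 330 260 [ 0.4   -0.019 -0.01 ]
```

```bash
cat >> h.py <<'E'
def go(x,y,z,yaw=0.0):
    """shift and turn in tool axes to TCP x,y,z, tool down, closing axis at world angle yaw (mod pi)"""
    s=read_state();r=R.from_rotvec(s['orientation'])
    best=None
    for a in(yaw,yaw+np.pi):
        Y=np.array([np.cos(a),np.sin(a),0]);Z=np.array([0,0,-1.]);T=R.from_matrix(np.c_[np.cross(Y,Z),Y,Z])
        rv=(r.inv()*T).as_rotvec()
        if best is None or np.linalg.norm(rv)<np.linalg.norm(best): best=rv
    sh=r.inv().apply(np.array([x,y,z])-s['tool_pos'])
    print('shift',sh.round(4),'turn',best.round(4),'t',round(s['t'],2))
E
python3 - <<'E'
from h import *
go(.550,.104,.41)
p=cv2.imread('pics/top0.png');d=np.load('top0.npy');c=camera_params('top')
for v in range(60,160,12):
    print([tuple(atd(c,u,v,d[v,u]).round(2)) for u in(60,230,300,370)])
E
```

```text
shift [-0.4914 -0.3316 -0.0057] turn [-1.600e-03  9.000e-04  1.258e+00] t 0.1
[(np.float64(0.74), np.float64(0.44), np.float64(0.38)), (np.float64(0.71), np.float64(0.16), np.float64(0.38)), (np.float64(0.92), np.float64(0.0), np.float64(0.01)), (np.float64(0.91), np.float64(-0.18), np.float64(0.01))]
[(np.float64(0.72), np.float64(0.44), np.float64(0.38)), (np.float64(0.7), np.float64(0.16), np.float64(0.36)), (np.float64(0.89), np.float64(0.01), np.float64(0.01)), (np.float64(0.87), np.float64(-0.17), np.float64(0.01))]
[(np.float64(0.69), np.float64(0.44), np.float64(0.38)), (np.float64(0.87), np.float64(0.19), np.float64(0.01)), (np.float64(0.85), np.float64(0.01), np.float64(0.01)), (np.float64(0.84), np.float64(-0.17), np.float64(0.01))]
[(np.float64(0.67), np.float64(0.44), np.float64(0.38)), (np.float64(0.84), np.float64(0.19), np.float64(0.01)), (np.float64(0.82), np.float64(0.01), np.float64(0.01)), (np.float64(0.81), np.float64(-0.16), np.float64(0.01))]
[(np.float64(0.65), np.float64(0.44), np.float64(0.38)), (np.float64(0.8), np.float64(0.19), np.float64(0.01)), (np.floa
[... 296 characters left out ...]
t64(-0.13), np.float64(0.1))]
[(np.float64(0.62), np.float64(0.45), np.float64(0.35)), (np.float64(0.74), np.float64(0.2), np.float64(0.01)), (np.float64(0.73), np.float64(0.02), np.float64(-0.0)), (np.float64(0.67), np.float64(-0.13), np.float64(0.1))]
[(np.float64(0.74), np.float64(0.62), np.float64(0.01)), (np.float64(0.71), np.float64(0.2), np.float64(0.0)), (np.float64(0.7), np.float64(0.03), np.float64(-0.0)), (np.float64(0.68), np.float64(-0.15), np.float64(-0.0))]
[(np.float64(0.71), np.float64(0.62), np.float64(0.01)), (np.float64(0.68), np.float64(0.2), np.float64(0.0)), (np.float64(0.66), np.float64(0.03), np.float64(0.0)), (np.float64(0.65), np.float64(-0.15), np.float64(-0.01))]
```

Request:
carry_out(targets=[{"hand": 100, "x": -0.0614, "y": -0.0415, "z": -0.006, "az": 0.157}, {"hand": 100, "x": -0.123, "y": -0.083, "z": -0.006, "az": 0.314}, {"hand": 80, "x": -0.184, "y": -0.124, "z": -0.006, "az": 0.47}, {"hand": 70, "x": -0.246, "y": -0.166, "z": -0.006, "az": 0.63}, {"hand": 60, "x": -0.307, "y": -0.207, "z": -0.006, "az": 0.79}, {"hand": 56, "x": -0.368, "y": -0.249, "z": -0.006, "az": 0.94}, {"hand": 56, "x": -0.43, "y": -0.29, "z": -0.006, "az": 1.1}, {"hand": 56, "x": -0.4914, "y": -0.3316, "z": -0.006, "az": 1.258}], newtons=40)

```text
schema error: expected keys hand, x, y, z, ax, ay, az
```

```bash
python3 - <<'E'
from h import *
s=read_state();print(s['q'].round(2),s['tool_pos'].round(4),s['opening'])
go(.550,.104,.41)
p,d=read_camera('wrist');cv2.imwrite('pics/w1.png',p);c=camera_params('wrist');print(c)
print('proj top of red',proj(c,[.55,.104,.14]),'blue',proj(c,[.463,.058,.14]),'redport',proj(c,[.546,-.092,.082]))
for col in('red','blue','green','turq'):
    for st,ce,l in blobs(mask(p,col),150): print(col,st,ce.round(1),onz(c,*ce,.14).round(4))
E
```

```text
[ 1.17  0.13  1.49  0.    1.52 -0.09] [0.1845 0.5707 0.4038] 0.09305126788644716
shift [-0.4914 -0.3316 -0.0057] turn [-1.600e-03  9.000e-04  1.258e+00] t 0.1
{'fx': 309.86002797323596, 'fy': 309.86002797323596, 'cx': 282.3115869676729, 'cy': 209.45155757477198, 'position': array([0.1050167 , 0.5951682 , 0.38364393]), 'rotation': array([-0.26133549, -0.18824648,  1.24855525])}
proj top of red (np.float64(28.77380292075688), np.float64(574.9059857311402)) blue (np.float64(-41.629399194107066), np.float64(541.2202470380405)) redport (np.float64(-54.80985711863627), np.float64(543.1366723615637))
red [ 109    0  120   87 3931] [164.3  39.1] [0.032  0.5311 0.14  ]
red [ 219    0  106   63 2288] [270.1  27.3] [0.048  0.6043 0.14  ]
red [ 170    0  230  150 6714] [280.6  82.3] [0.084  0.6002 0.14  ]
red [401   0  35  16 264] [418.2   4.8] [0.0662 0.7048 0.14  ]
turq [228 386  21  29 443] [239.  399.5] [0.3561 0.4674 0.14  ]
```

View pics/w1.png

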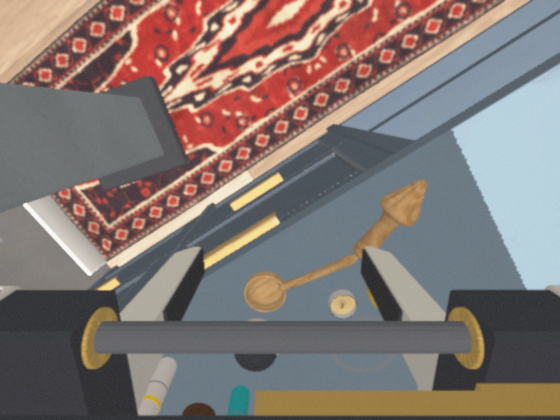

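The arm did not move: the call was refused because every key is needed. The wrist picture shows the start view, with spoon, drawers and fingers.

Request:
carry_out(targets=[{"hand": 100, "x": -0.0614, "y": -0.0415, "z": -0.006, "ax": 0, "ay": 0, "az": 0.157}, {"hand": 100, "x": -0.123, "y": -0.083, "z": -0.006, "ax": 0, "ay": 0, "az": 0.314}, {"hand": 80, "x": -0.184, "y": -0.124, "z": -0.006, "ax": 0, "ay": 0, "az": 0.47}, {"hand": 70, "x": -0.246, "y": -0.166, "z": -0.006, "ax": 0, "ay": 0, "az": 0.63}, {"hand": 60, "x": -0.307, "y": -0.207, "z": -0.006, "ax": 0, "ay": 0, "az": 0.79}, {"hand": 60, "x": -0.368, "y": -0.249, "z": -0.006, "ax": 0, "ay": 0, "az": 0.94}, {"hand": 60, "x": -0.43, "y": -0.29, "z": -0.006, "ax": 0, "ay": 0, "az": 1.1}, {"hand": 60, "x": -0.4914, "y": -0.3316, "z": -0.006, "ax": 0, "ay": 0, "az": 1.258}], newtons=40)

```text
t: 1.15
tool_pos: [0.4936, 0.1755, 0.4107]
orientation: [-2.227, -2.216, -0.0]
force: [0.4, 1.0, 0.4]
opening: 0.0559
gripper_force: 0.0
```

```bash
python3 - <<'E'
from h import *
s=read_state();print(s['q'].round(2),s['tool_pos'].round(4),s['opening'])
go(.550,.104,.41)
p,d=read_camera('wrist');cv2.imwrite('pics/w2.png',p);c=camera_params('wrist')
print('proj top of red',proj(c,[.55,.104,.14]),'blue',proj(c,[.463,.058,.14]),'redport',proj(c,[.546,-.092,.082]))
for col in('red','blue','green','turq'):
    for st,ce,l in blobs(mask(p,col),150): print(col,st,ce.round(1),onz(c,*ce,.14).round(4))
E
```

```text
[ 0.24 -0.08  1.69  0.    1.53  0.25] [0.4936 0.1755 0.4107] 0.05593660066687106
shift [-0.0712  0.0568  0.0007] turn [ 0.0001 -0.0002 -0.0052] t 1.15
proj top of red (np.float64(341.48522088630756), np.float64(280.86476499607693)) blue (np.float64(248.67229937254132), np.float64(324.79762147387964)) redport (np.float64(323.8690647504464), np.float64(392.63390169736374))
red [  11    0  115  157 4417] [68.6 80.8] [0.3394 0.2768 0.14  ]
red [  71    0   46   70 1160] [95.9 25.6] [0.3669 0.3128 0.14  ]
red [163 226  32  27 426] [178.6 241.8] [0.4061 0.1453 0.14  ]
red [321 260  18  42 355] [328.6 282.2] [0.5382 0.1028 0.14  ]
blue [235 298  35  23 650] [252.8 310.5] [0.4677 0.0739 0.14  ]
green [320 294  23  27 397] [329.5 309.3] [0.5399 0.074  0.14  ]
green [328 354  28  10 229] [342.2 357.9] [0.5542 0.017  0.14  ]
turq [ 227  210   34   74 1520] [245.3 245.5] [0.4641 0.1407 0.14  ]
```

View pics/w2.png

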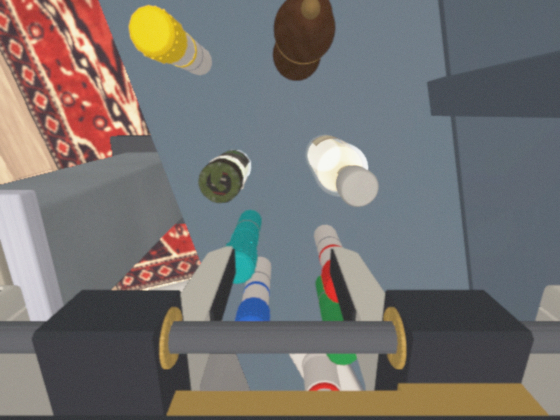

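The wrist view shows the red cap at about (335,280) behind the right finger, the blue cap at (253,310), and the turquoise tube at (245,245). The move stopped a little short, so I finish it.

Request:
carry_out(targets=[{"hand": 60, "x": -0.0356, "y": 0.0284, "z": 0, "ax": 0, "ay": 0, "az": -0.002}, {"hand": 60, "x": -0.0712, "y": 0.0568, "z": 0, "ax": 0, "ay": 0, "az": -0.005}, {"hand": 60, "x": -0.0712, "y": 0.0568, "z": 0, "ax": 0, "ay": 0, "az": -0.005}, {"hand": 60, "x": -0.0712, "y": 0.0568, "z": 0, "ax": 0, "ay": 0, "az": -0.005}])

```text
t: 1.7
tool_pos: [0.5492, 0.1065, 0.4103]
orientation: [-2.215, -2.226, 0.001]
force: [-0.9, 0.3, -0.4]
opening: 0.0558
gripper_force: 0.0
```

```bash
python3 - <<'E'
from h import *
go(.550,.104,.288)
p,d=read_camera('wrist');cv2.imwrite('pics/w3.png',p);c=camera_params('wrist')
t,dt=read_camera('top');cv2.imwrite('pics/t3.png',t)
s=read_state();r=R.from_rotvec(s['orientation'])
for h in(.167,.186): print('axis pt',h,proj(c,s['tool_pos']+r.apply([0,0,h])))
print('proj top of red',proj(c,[.55,.104,.14]))
for col in('red',):
    for st,ce,l in blobs(mask(p,col),150): print(col,st,ce.round(1),onz(c,*ce,.14).round(4))
E
```

```text
shift [-0.0026  0.0009  0.1223] turn [-0.0011 -0.0003  0.0049] t 1.7
axis pt 0.167 (np.float64(282.957882838347), np.float64(274.69965307804705))
axis pt 0.186 (np.float64(282.91609821011076), np.float64(258.6198216556477))
proj top of red (np.float64(284.15960052742855), np.float64(217.57529613839523))
red [  14    0   95  135 3973] [57.2 69.6] [0.3806 0.2189 0.14  ]
red [ 264  192   40   44 1391] [283.2 213.6] [0.5491 0.1075 0.14  ]
red [143 209  19  28 190] [151.8 221.1] [0.4367 0.1    0.14  ]
red [262 354  35  16 221] [278.6 362.6] [ 0.5456 -0.0491  0.14  ]
```

Request:
carry_out(targets=[{"hand": 60, "x": -0.002, "y": 0.001, "z": 0.04, "ax": 0, "ay": 0, "az": 0.005}, {"hand": 60, "x": -0.002, "y": 0.001, "z": 0.08, "ax": 0, "ay": 0, "az": 0.005}, {"hand": 60, "x": -0.002, "y": 0.001, "z": 0.11, "ax": 0, "ay": 0, "az": 0.005}, {"hand": 60, "x": -0.002, "y": 0.001, "z": 0.122, "ax": 0, "ay": 0, "az": 0.005}, {"hand": 60, "x": -0.002, "y": 0.001, "z": 0.122, "ax": 0, "ay": 0, "az": 0.005}, {"hand": 20, "x": -0.002, "y": 0.001, "z": 0.122, "ax": 0, "ay": 0, "az": 0.005}, {"hand": 20, "x": -0.002, "y": 0.001, "z": 0.122, "ax": 0, "ay": 0, "az": 0.005}, {"hand": 20, "x": -0.002, "y": 0.001, "z": 0.122, "ax": 0, "ay": 0, "az": 0.005}], newtons=45)

```text
t: 2.8
tool_pos: [0.5509, 0.1042, 0.2899]
orientation: [2.221, 2.221, 0.002]
force: [-0.9, 0.4, 4.1]
opening: 0.0334
gripper_force: 45.0
```

Request:
carry_out(targets=[{"hand": 20, "x": 0, "y": 0, "z": -0.03, "ax": 0, "ay": 0, "az": 0}, {"hand": 20, "x": 0, "y": 0, "z": -0.08, "ax": 0, "ay": 0, "az": 0}, {"hand": 20, "x": 0, "y": 0, "z": -0.13, "ax": 0, "ay": 0, "az": 0}, {"hand": 20, "x": 0, "y": 0, "z": -0.17, "ax": 0, "ay": 0, "az": 0}, {"hand": 20, "x": -0.05, "y": 0, "z": -0.175, "ax": 0, "ay": 0, "az": 0}, {"hand": 20, "x": -0.1, "y": -0.003, "z": -0.175, "ax": 0, "ay": 0, "az": 0}, {"hand": 20, "x": -0.15, "y": -0.005, "z": -0.175, "ax": 0, "ay": 0, "az": 0}, {"hand": 20, "x": -0.18, "y": -0.005, "z": -0.175, "ax": 0, "ay": 0, "az": 0}])

```text
t: 3.8
tool_pos: [0.5451, -0.078, 0.464]
orientation: [2.223, 2.219, -0.0]
force: [-0.4, 0.7, -0.6]
opening: 0.0332
gripper_force: 45.0
```

```bash
python3 - <<'E'
from h import *
s=read_state();print(s['tool_pos'].round(4),s['opening'])
p,d=read_camera('wrist');cv2.imwrite('pics/w4.png',p);c=camera_params('wrist')
t,dt=read_camera('top');cv2.imwrite('pics/t4.png',t)
ct=camera_params('top');t0=cv2.imread('pics/top0.png')
for nm,im,cc in(('top0',t0,ct),('wrist',p,c)):
  for col,g in(('red',(.546,-.092)),('blue',(.588,-.182))):
    u0,v0=proj(cc,[*g,.082])
    for st,ce,l in blobs(mask(im,col),40):
      if abs(ce[0]-u0)<30 and abs(ce[1]-v0)<30:
        k,_=cv2.findContours(l.astype(np.uint8),0,cv2.CHAIN_APPROX_NONE)
        q=np.vstack(k)[:,0]; P=np.array([onz(cc,u,v,.082) for u,v in q])[:,:2]
        e=cv2.minEnclosingCircle(P.astype(np.float32)); print(nm,col,st,'proj',round(u0),round(v0),e)
go(.546,-.092,.46)
E
```

```text
[ 0.5451 -0.078   0.464 ] 0.033191695321895066
top0 red [350 181  19  18 114] proj 359 189 ((0.545789361000061, -0.09175435453653336), 0.02186141535639763)
top0 blue [387 160  19  18 103] proj 396 168 ((0.5886253714561462, -0.1822865605354309), 0.022532911971211433)
wrist red [265 180  36  27 239] proj 283 194 ((0.5451268553733826, -0.09636571258306503), 0.021549319848418236)
shift [-0.0133  0.0008  0.0038] turn [-0.0002  0.001  -0.0038] t 3.9
```

View pics/w4.png

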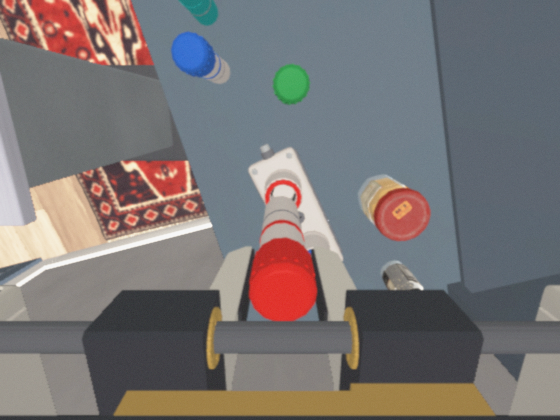

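The wrist view shows the red tube held upright, foot over the red collar at (283,192), slightly short of it. I move over the port and lower to just above the mouth.

Request:
carry_out(targets=[{"hand": 20, "x": -0.013, "y": 0.001, "z": 0.004, "ax": 0, "ay": 0, "az": -0.004}, {"hand": 20, "x": -0.014, "y": 0.001, "z": 0.03, "ax": 0, "ay": 0, "az": -0.004}, {"hand": 20, "x": -0.014, "y": 0.001, "z": 0.06, "ax": 0, "ay": 0, "az": -0.004}, {"hand": 20, "x": -0.014, "y": 0.001, "z": 0.082, "ax": 0, "ay": 0, "az": -0.004}, {"hand": 20, "x": -0.014, "y": 0.001, "z": 0.082, "ax": 0, "ay": 0, "az": -0.004}])

```text
t: 4.53
tool_pos: [0.5459, -0.0891, 0.3793]
orientation: [-2.213, -2.224, 0.003]
force: [0.0, -0.5, -1.4]
opening: 0.0336
gripper_force: 45.0
```

```bash
python3 - <<'E'
from h import *
s=read_state();print(s['tool_pos'].round(4),s['opening'])
p,d=read_camera('wrist');c=camera_params('wrist')
t,dt=read_camera('top');ct=camera_params('top')
for col in('red','blue'):
  for st,ce,l in blobs(mask(p,col),150): print(col,st,ce.round(1))
  for st,ce,l in blobs(mask(t,col),30):
    if ce[1]<285: print('top',col,st,ce.round(1),onz(ct,*ce,.225).round(4))
print(proj(c,[.546,-.092,.082]),proj(c,[*s['tool_pos'][:2],.225]))
a=cv2.resize(p[130:340,140:420],None,fx=1.4,fy=1.4*1.3); b=cv2.resize(t[110:260,290:450],(392,382))
cv2.imwrite('pics/c5.png',np.hstack([cv2.resize(a,(392,382)),b]))
E
```

```text
[ 0.5459 -0.0891  0.3793] 0.03358597777445556
red [  18    0   78   57 1741] [52.6 23. ]
red [127 161  51  37 976] [154.3 177.6]
red [261 188  46  36 405] [285.2 200.5]
red [ 401  200   74   67 1239] [431.  227.4]
red [ 414  212   54   48 1554] [440.4 237.1]
red [ 248  238   70   83 4618] [282.3 280.3]
top red [347 120   7  20  54] [349.6 129.9] [ 0.6333 -0.0587  0.225 ]
top red [350 182   5  15  37] [351.7 188.9] [ 0.5124 -0.0486  0.225 ]
blue [ 125    0   67   48 2463] [160.5  20.1]
top blue [290 219  16  18 226] [297.5 227.3] [0.4464 0.0626 0.225 ]
(np.float64(282.8753261961625), np.float64(207.61836175570784)) (np.float64(282.677391134255), np.float64(285.72371888646535))
```

View pics/c5.png

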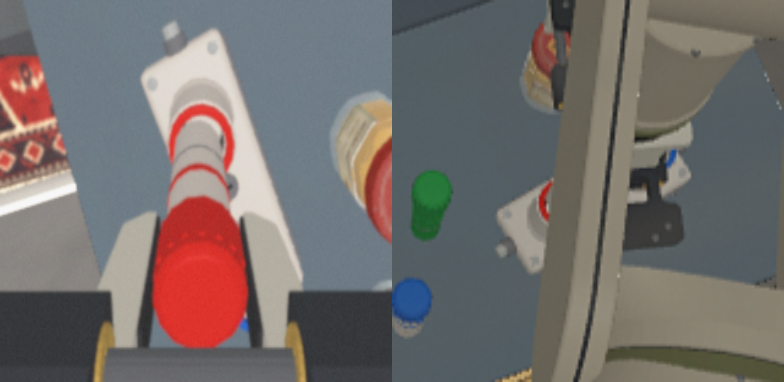

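The left crop shows the foot over the red collar and centred on it sideways. In the right (top) crop the arm hides the port.

```bash
python3 - <<'E'
from h import *
c=camera_params('wrist')
for y in(-.066,-.068,-.070,-.072): print(y,[np.round(proj(c,[.546,y,z])[1],1) for z in(.082,.076,.07)])
s=read_state();print(s['tool_pos'],s['force'])
go(.5463,-.092,.372)
E
```

```text
-0.066 [np.float64(179.8), np.float64(178.5), np.float64(177.2)]
-0.068 [np.float64(181.9), np.float64(180.6), np.float64(179.3)]
-0.07 [np.float64(184.1), np.float64(182.7), np.float64(181.3)]
-0.072 [np.float64(186.2), np.float64(184.7), np.float64(183.4)]
[ 0.54675469 -0.08941592  0.38229417] [ 0.4750044  -0.98508418 -0.90053644]
shift [-0.0026 -0.0005  0.0103] turn [ 0.0002 -0.      0.0049] t 4.62
```

Request:
carry_out(targets=[{"hand": 20, "x": -0.004, "y": 0, "z": 0.002, "ax": 0, "ay": 0, "az": 0.005}, {"hand": 20, "x": -0.004, "y": 0, "z": 0.006, "ax": 0, "ay": 0, "az": 0.005}, {"hand": 20, "x": -0.004, "y": 0, "z": 0.01, "ax": 0, "ay": 0, "az": 0.005}, {"hand": 20, "x": -0.004, "y": 0, "z": 0.014, "ax": 0, "ay": 0, "az": 0.005}, {"hand": 20, "x": -0.004, "y": 0, "z": 0.017, "ax": 0, "ay": 0, "az": 0.005}, {"hand": 20, "x": -0.004, "y": 0, "z": 0.017, "ax": 0, "ay": 0, "az": 0.005}])

```text
t: 5.38
tool_pos: [0.5465, -0.0937, 0.3643]
orientation: [-2.222, -2.22, 0.0]
force: [-0.4, 0.4, -1.4]
opening: 0.0329
gripper_force: 45.0
```

Request:
carry_out(targets=[{"hand": 20, "x": 0, "y": 0, "z": 0.002, "ax": 0, "ay": 0, "az": 0}, {"hand": 20, "x": 0, "y": 0, "z": 0.004, "ax": 0, "ay": 0, "az": 0}, {"hand": 20, "x": 0, "y": 0, "z": 0.006, "ax": 0, "ay": 0, "az": 0}, {"hand": 20, "x": 0, "y": 0, "z": 0.008, "ax": 0, "ay": 0, "az": 0}, {"hand": 20, "x": 0, "y": 0, "z": 0.008, "ax": 0, "ay": 0, "az": 0}])

```text
t: 6.0
tool_pos: [0.5466, -0.0936, 0.3565]
orientation: [-2.222, -2.22, -0.001]
force: [1.0, 3.4, -1.7]
opening: 0.0331
gripper_force: 45.0
```

Request:
carry_out(targets=[{"hand": 20, "x": 0.0008, "y": 0, "z": 0, "ax": 0, "ay": 0, "az": 0}, {"hand": 20, "x": 0.0008, "y": 0, "z": 0.002, "ax": 0, "ay": 0, "az": 0}, {"hand": 20, "x": 0.0008, "y": 0, "z": 0.004, "ax": 0, "ay": 0, "az": 0}, {"hand": 20, "x": 0.0008, "y": 0, "z": 0.006, "ax": 0, "ay": 0, "az": 0}, {"hand": 20, "x": 0.0008, "y": 0, "z": 0.006, "ax": 0, "ay": 0, "az": 0}], newtons=60)

```text
t: 6.62
tool_pos: [0.5467, -0.0931, 0.3517]
orientation: [2.222, 2.22, 0.001]
force: [-1.3, 1.7, 6.3]
opening: 0.0331
gripper_force: 60.0
```

Request:
carry_out(targets=[{"hand": 20, "x": 0.0004, "y": 0, "z": 0.003, "ax": 0, "ay": 0, "az": 0}, {"hand": 20, "x": 0.0004, "y": 0, "z": 0.006, "ax": 0, "ay": 0, "az": 0}, {"hand": 20, "x": 0.0004, "y": 0, "z": 0.009, "ax": 0, "ay": 0, "az": 0}, {"hand": 20, "x": 0.0004, "y": 0, "z": 0.012, "ax": 0, "ay": 0, "az": 0}, {"hand": 20, "x": 0.0004, "y": 0, "z": 0.015, "ax": 0, "ay": 0, "az": 0}, {"hand": 20, "x": 0.0004, "y": 0, "z": 0.018, "ax": 0, "ay": 0, "az": 0}, {"hand": 20, "x": 0.0004, "y": 0, "z": 0.02, "ax": 0, "ay": 0, "az": 0}, {"hand": 20, "x": 0.0004, "y": 0, "z": 0.02, "ax": 0, "ay": 0, "az": 0}])

```text
t: 7.62
tool_pos: [0.5467, -0.0927, 0.3316]
orientation: [2.222, 2.22, 0.0]
force: [-1.2, 2.1, 5.9]
opening: 0.0331
gripper_force: 60.0
```

Request:
carry_out(targets=[{"hand": 20, "x": 0.0003, "y": 0, "z": 0.002, "ax": 0, "ay": 0, "az": 0}, {"hand": 20, "x": 0.0003, "y": 0, "z": 0.004, "ax": 0, "ay": 0, "az": 0}, {"hand": 20, "x": 0.0003, "y": 0, "z": 0.006, "ax": 0, "ay": 0, "az": 0}, {"hand": 20, "x": 0.0003, "y": 0, "z": 0.006, "ax": 0, "ay": 0, "az": 0}])

```text
t: 8.12
tool_pos: [0.5467, -0.0925, 0.3268]
orientation: [2.222, 2.219, 0.0]
force: [-4.7, 2.8, 14.3]
opening: 0.0328
gripper_force: 60.0
```

Request:
carry_out(targets=[{"hand": 20, "x": 0, "y": 0, "z": 0.0015, "ax": 0, "ay": 0, "az": 0}, {"hand": 20, "x": 0, "y": 0, "z": 0.0015, "ax": 0, "ay": 0, "az": 0}])

```text
t: 8.38
tool_pos: [0.5468, -0.0925, 0.3268]
orientation: [2.221, 2.219, 0.001]
force: [-9.1, 5.0, 23.8]
opening: 0.0331
gripper_force: 60.0
```

Bottomed: the force rises without further travel, at the expected height. Release and lift.

Request:
carry_out(targets=[{"hand": 20, "x": 0, "y": 0, "z": -0.001, "ax": 0, "ay": 0, "az": 0}, {"hand": 60, "x": 0, "y": 0, "z": -0.001, "ax": 0, "ay": 0, "az": 0}, {"hand": 60, "x": 0, "y": 0, "z": -0.001, "ax": 0, "ay": 0, "az": 0}, {"hand": 60, "x": 0, "y": 0, "z": -0.001, "ax": 0, "ay": 0, "az": 0}, {"hand": 60, "x": 0, "y": 0, "z": -0.03, "ax": 0, "ay": 0, "az": 0}, {"hand": 60, "x": 0, "y": 0, "z": -0.07, "ax": 0, "ay": 0, "az": 0}, {"hand": 60, "x": 0.04, "y": -0.02, "z": -0.085, "ax": 0, "ay": 0, "az": 0}, {"hand": 60, "x": 0.08, "y": -0.045, "z": -0.085, "ax": 0, "ay": 0, "az": 0}])

```text
t: 9.38
tool_pos: [0.5017, -0.0119, 0.4099]
orientation: [2.222, 2.217, 0.003]
force: [0.7, 0.7, 0.5]
opening: 0.0559
gripper_force: 0.0
```

```bash
python3 - <<'E'
from h import *
go(.463,.059,.41)
E
```

```text
shift [ 0.0708 -0.0388 -0.0003] turn [ 0.0028  0.0004 -0.0024] t 9.38
```

Request:
carry_out(targets=[{"hand": 60, "x": 0.035, "y": -0.019, "z": 0, "ax": 0, "ay": 0, "az": 0}, {"hand": 60, "x": 0.07, "y": -0.038, "z": 0, "ax": 0, "ay": 0, "az": 0}, {"hand": 60, "x": 0.07, "y": -0.038, "z": 0, "ax": 0, "ay": 0, "az": 0}, {"hand": 60, "x": 0.07, "y": -0.038, "z": 0, "ax": 0, "ay": 0, "az": 0}])

```text
t: 9.88
tool_pos: [0.4639, 0.0575, 0.4082]
orientation: [2.222, 2.22, -0.0]
force: [0.3, -1.2, 0.4]
opening: 0.0558
gripper_force: 0.0
```

```bash
python3 - <<'E'
from h import *
p,d=read_camera('wrist');cv2.imwrite('pics/w6.png',p);c=camera_params('wrist')
t,dt=read_camera('top');cv2.imwrite('pics/t6.png',t)
print('proj',proj(c,[.463,.058,.14]),proj(c,[.463,.041,.14]))
for st,ce,l in blobs(mask(p,'blue'),150): print(st,ce.round(1),onz(c,ce[0],st[1]+st[3],.14).round(4))
go(.463,.0585,.288)
E
```

```text
proj (np.float64(281.52806020059984), np.float64(213.92874089158062)) (np.float64(281.5624499027444), np.float64(232.7630935561301))
[ 261  189   40   45 1405] [280.3 211.1] [0.4619 0.0399 0.14  ]
shift [ 0.0015 -0.0011  0.1201] turn [-0.0001  0.0004 -0.0019] t 9.97
```

View pics/t6.png

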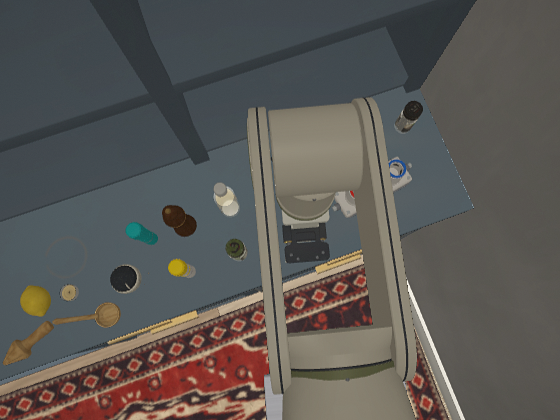

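The top view shows the others standing as before: yellow (178,267), mill (175,215), bottle (222,190), spice jar (235,248). The blue port is at (396,168). Next, descend onto the blue cap.

Request:
carry_out(targets=[{"hand": 60, "x": 0, "y": -0.0015, "z": 0.04, "ax": 0, "ay": 0, "az": 0}, {"hand": 60, "x": 0, "y": -0.0015, "z": 0.08, "ax": 0, "ay": 0, "az": 0}, {"hand": 60, "x": 0, "y": -0.0015, "z": 0.11, "ax": 0, "ay": 0, "az": 0}, {"hand": 60, "x": 0, "y": -0.0015, "z": 0.12, "ax": 0, "ay": 0, "az": 0}, {"hand": 60, "x": 0, "y": -0.0015, "z": 0.12, "ax": 0, "ay": 0, "az": 0}, {"hand": 20, "x": 0, "y": -0.0015, "z": 0.12, "ax": 0, "ay": 0, "az": 0}, {"hand": 20, "x": 0, "y": -0.0015, "z": 0.12, "ax": 0, "ay": 0, "az": 0}, {"hand": 20, "x": 0, "y": -0.0015, "z": 0.12, "ax": 0, "ay": 0, "az": 0}], newtons=45)

```text
t: 10.98
tool_pos: [0.4626, 0.0578, 0.2893]
orientation: [2.222, 2.22, 0.002]
force: [-1.1, 0.4, 3.7]
opening: 0.0331
gripper_force: 45.0
```

Request:
carry_out(targets=[{"hand": 20, "x": 0, "y": 0, "z": -0.03, "ax": 0, "ay": 0, "az": 0}, {"hand": 20, "x": 0, "y": 0, "z": -0.08, "ax": 0, "ay": 0, "az": 0}, {"hand": 20, "x": 0, "y": 0, "z": -0.13, "ax": 0, "ay": 0, "az": 0}, {"hand": 20, "x": 0, "y": 0, "z": -0.18, "ax": 0, "ay": 0, "az": 0}, {"hand": 20, "x": -0.01, "y": 0.005, "z": -0.215, "ax": 0, "ay": 0, "az": 0}, {"hand": 20, "x": -0.055, "y": 0.03, "z": -0.215, "ax": 0, "ay": 0, "az": 0}, {"hand": 20, "x": -0.105, "y": 0.055, "z": -0.215, "ax": 0, "ay": 0, "az": 0}, {"hand": 20, "x": -0.15, "y": 0.08, "z": -0.215, "ax": 0, "ay": 0, "az": 0}])

```text
t: 11.98
tool_pos: [0.5426, -0.0938, 0.5035]
orientation: [2.222, 2.22, 0.0]
force: [-0.4, 0.5, -1.5]
opening: 0.0331
gripper_force: 45.0
```

```bash
python3 - <<'E'
from h import *
s=read_state();print(s['tool_pos'],s['q'].round(2))
go(.5896,-.183,.504)
E
```

```text
[ 0.54255249 -0.09379891  0.50345024] [-0.26 -0.02  1.47  0.    1.7  -0.26]
shift [-0.0892  0.0471 -0.0005] turn [ 0.0005  0.0001 -0.0007] t 11.97
```

Request:
carry_out(targets=[{"hand": 20, "x": -0.045, "y": 0.0235, "z": 0, "ax": 0, "ay": 0, "az": 0}, {"hand": 20, "x": -0.085, "y": 0.045, "z": 0, "ax": 0, "ay": 0, "az": 0}, {"hand": 20, "x": -0.0892, "y": 0.0471, "z": 0.01, "ax": 0, "ay": 0, "az": 0}, {"hand": 20, "x": -0.0892, "y": 0.0471, "z": 0.05, "ax": 0, "ay": 0, "az": 0}, {"hand": 20, "x": -0.0892, "y": 0.0471, "z": 0.09, "ax": 0, "ay": 0, "az": 0}, {"hand": 20, "x": -0.0892, "y": 0.0471, "z": 0.118, "ax": 0, "ay": 0, "az": 0}, {"hand": 20, "x": -0.0892, "y": 0.0471, "z": 0.118, "ax": 0, "ay": 0, "az": 0}, {"hand": 20, "x": -0.0892, "y": 0.0471, "z": 0.118, "ax": 0, "ay": 0, "az": 0}])

```text
t: 12.98
tool_pos: [0.5892, -0.1811, 0.3868]
orientation: [2.221, 2.22, 0.001]
force: [0.1, -0.1, -0.6]
opening: 0.0332
gripper_force: 45.0
```

```bash
python3 - <<'E'
from h import *
p,d=read_camera('wrist');c=camera_params('wrist')
for st,ce,l in blobs(mask(p,'blue'),150): print(st,ce.round(1))
print(proj(c,[.5896,-.183,.082]),[round(proj(c,[.5896,y,.082])[1],1) for y in(-.161,-.163)])
cv2.imwrite('pics/w7.png',p)
go(.5896,-.183,.372)
E
```

```text
[259 184  45  34 360] [280.1 196.3]
[ 248  238   69   83 4607] [282.2 280.3]
(np.float64(282.0138335503766), np.float64(204.15378681048384)) [np.float64(181.6), np.float64(183.7)]
shift [-0.0017  0.0001  0.0154] turn [ 0.0027  0.001  -0.0006] t 13.03
```

View pics/w7.png

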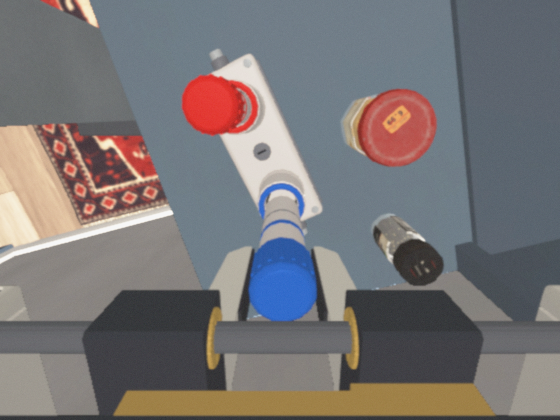

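The red tube sits in its port at (220,105). The blue tube's foot is right over the blue collar at (281,203). I lower it to the seal.

Request:
carry_out(targets=[{"hand": 20, "x": -0.0017, "y": 0, "z": 0.005, "ax": 0, "ay": 0, "az": 0}, {"hand": 20, "x": -0.0017, "y": 0, "z": 0.01, "ax": 0, "ay": 0, "az": 0}, {"hand": 20, "x": -0.0017, "y": 0, "z": 0.014, "ax": 0, "ay": 0, "az": 0}, {"hand": 20, "x": -0.0017, "y": 0, "z": 0.018, "ax": 0, "ay": 0, "az": 0}, {"hand": 20, "x": -0.0017, "y": 0, "z": 0.022, "ax": 0, "ay": 0, "az": 0}, {"hand": 20, "x": -0.0017, "y": 0, "z": 0.025, "ax": 0, "ay": 0, "az": 0}, {"hand": 20, "x": -0.0017, "y": 0, "z": 0.028, "ax": 0, "ay": 0, "az": 0}, {"hand": 20, "x": -0.0017, "y": 0, "z": 0.028, "ax": 0, "ay": 0, "az": 0}], newtons=60)

```text
t: 14.02
tool_pos: [0.5891, -0.1832, 0.357]
orientation: [-2.222, -2.22, 0.0]
force: [-0.7, 0.5, -1.4]
opening: 0.033
gripper_force: 60.0
```

Request:
carry_out(targets=[{"hand": 20, "x": 0, "y": 0, "z": 0.003, "ax": 0, "ay": 0, "az": 0}, {"hand": 20, "x": 0, "y": 0, "z": 0.006, "ax": 0, "ay": 0, "az": 0}, {"hand": 20, "x": 0, "y": 0, "z": 0.009, "ax": 0, "ay": 0, "az": 0}, {"hand": 20, "x": 0, "y": 0, "z": 0.012, "ax": 0, "ay": 0, "az": 0}, {"hand": 20, "x": 0, "y": 0, "z": 0.015, "ax": 0, "ay": 0, "az": 0}, {"hand": 20, "x": 0, "y": 0, "z": 0.018, "ax": 0, "ay": 0, "az": 0}, {"hand": 20, "x": 0, "y": 0, "z": 0.021, "ax": 0, "ay": 0, "az": 0}, {"hand": 20, "x": 0, "y": 0, "z": 0.023, "ax": 0, "ay": 0, "az": 0}])

```text
t: 15.02
tool_pos: [0.5891, -0.1833, 0.3351]
orientation: [2.222, 2.22, 0.0]
force: [-3.5, 2.3, 7.5]
opening: 0.0325
gripper_force: 60.0
```

Home should be at z ≈ 0.326–0.327.

Request:
carry_out(targets=[{"hand": 20, "x": 0, "y": 0, "z": 0.003, "ax": 0, "ay": 0, "az": 0}, {"hand": 20, "x": 0, "y": 0, "z": 0.006, "ax": 0, "ay": 0, "az": 0}, {"hand": 20, "x": 0, "y": 0, "z": 0.008, "ax": 0, "ay": 0, "az": 0}, {"hand": 20, "x": 0, "y": 0, "z": 0.009, "ax": 0, "ay": 0, "az": 0}, {"hand": 20, "x": 0, "y": 0, "z": 0.009, "ax": 0, "ay": 0, "az": 0}])

```text
t: 15.65
tool_pos: [0.5891, -0.1832, 0.3263]
orientation: [2.222, 2.22, 0.0]
force: [-3.6, 2.5, 9.2]
opening: 0.0329
gripper_force: 60.0
```

Request:
carry_out(targets=[{"hand": 20, "x": 0, "y": 0, "z": 0.0015, "ax": 0, "ay": 0, "az": 0}, {"hand": 20, "x": 0, "y": 0, "z": 0.002, "ax": 0, "ay": 0, "az": 0}, {"hand": 20, "x": 0, "y": 0, "z": 0.002, "ax": 0, "ay": 0, "az": 0}])

```text
t: 16.02
tool_pos: [0.5892, -0.1833, 0.3262]
orientation: [2.221, 2.219, 0.001]
force: [-10.3, 4.3, 20.3]
opening: 0.0326
gripper_force: 60.0
```

Request:
carry_out(targets=[{"hand": 20, "x": 0, "y": 0, "z": -0.001, "ax": 0, "ay": 0, "az": 0}, {"hand": 60, "x": 0, "y": 0, "z": -0.001, "ax": 0, "ay": 0, "az": 0}, {"hand": 60, "x": 0, "y": 0, "z": -0.001, "ax": 0, "ay": 0, "az": 0}, {"hand": 60, "x": 0, "y": 0, "z": -0.001, "ax": 0, "ay": 0, "az": 0}, {"hand": 60, "x": 0, "y": 0, "z": -0.03, "ax": 0, "ay": 0, "az": 0}, {"hand": 60, "x": 0, "y": 0, "z": -0.08, "ax": 0, "ay": 0, "az": 0}, {"hand": 60, "x": 0.02, "y": -0.04, "z": -0.1, "ax": 0, "ay": 0, "az": 0}, {"hand": 60, "x": 0.06, "y": -0.08, "z": -0.1, "ax": 0, "ay": 0, "az": 0}])

```text
t: 17.02
tool_pos: [0.5089, -0.1236, 0.4255]
orientation: [2.222, 2.216, 0.003]
force: [0.7, 0.8, 0.7]
opening: 0.0556
gripper_force: 0.0
```

Request:
carry_out(targets=[{"hand": 60, "x": 0.05, "y": -0.02, "z": 0, "ax": 0, "ay": 0, "az": 0}, {"hand": 60, "x": 0.1, "y": -0.04, "z": 0, "ax": 0, "ay": 0, "az": 0}, {"hand": 60, "x": 0.15, "y": -0.06, "z": 0, "ax": 0, "ay": 0, "az": 0}, {"hand": 60, "x": 0.2, "y": -0.08, "z": 0, "ax": 0, "ay": 0, "az": 0}, {"hand": 60, "x": 0.25, "y": -0.08, "z": 0, "ax": 0, "ay": 0, "az": 0}, {"hand": 60, "x": 0.3, "y": -0.08, "z": 0, "ax": 0, "ay": 0, "az": 0}, {"hand": 60, "x": 0.35, "y": -0.08, "z": 0, "ax": 0, "ay": 0, "az": 0}, {"hand": 60, "x": 0.35, "y": -0.08, "z": 0, "ax": 0, "ay": 0, "az": 0}])

```text
t: 18.02
tool_pos: [0.4289, 0.2296, 0.4228]
orientation: [-2.217, -2.225, 0.0]
force: [0.7, -0.8, -1.1]
opening: 0.0555
gripper_force: 0.0
```

```bash
python3 - <<'E'
from h import *
t,d=read_camera('top');cv2.imwrite('pics/t8.png',t);c=camera_params('top')
for col in('red','blue','yellow','turq','green'):
    for st,ce,l in blobs(mask(t,col)):
        if ce[1]>285: continue
        P=np.array([atd(c,u,v,d[v,u]) for v,u in zip(*np.nonzero(l)) if d[v,u]>0])
        q=P[P[:,2]>P[:,2].max()-.008];print(col,st[:2],q.mean(0).round(3),np.median(q[:,2]).round(4))
E
```

```text
red [347 115] [ 0.69  -0.11   0.099] 0.099
red [350 170] [ 0.546 -0.092  0.176] 0.1762
red [361 267] [ 0.414 -0.276 -0.901] -0.9013
red [377 271] [ 0.401 -0.33  -0.897] -0.8971
red [341 275] [ 0.385 -0.185 -0.901] -0.902
red [357 277] [ 0.375 -0.248 -0.902] -0.9018
blue [397 147] [ 0.588 -0.183  0.177] 0.1763
blue [387 160] [ 0.585 -0.172  0.111] 0.1111
yellow [168 259] [0.376 0.265 0.343] 0.3435
turq [259 227] [0.451 0.125 0.139] 0.1395
green [298 177] [0.553 0.032 0.139] 0.1393
```

View pics/t8.png

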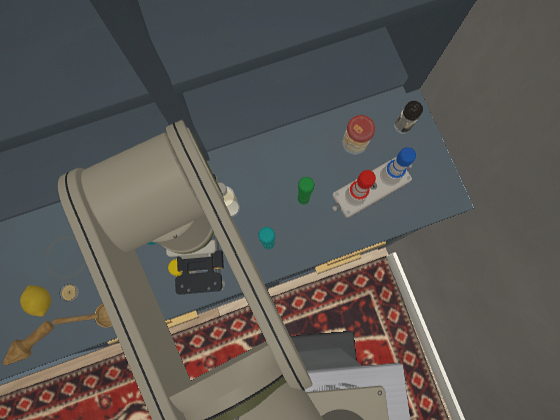

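Both caps sit at z ≈ 0.176 over their ports (red at (365,180), blue at (403,157)), against 0.177 expected fully home. Nothing has been disturbed and the hand is clear, so I hand in.

```bash
python3 -c "
from plant import *
print(read_state()['t'],robot.close_job())"
```

```text
the job is handed in; nothing more can be done
18.075 None
```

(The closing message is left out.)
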